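Press and turn the solvent bottle's child-resistant cap open

TASK

Open the blue child-resistant cap of the amber solvent bottle: press the cap down and, keeping it pressed, turn it anticlockwise (seen from above) until the black pointer under it has gone from the red mark to the green mark, then let go. Leave the clear bottle with the white cap closed.

Things in the scene. Friction and masses are not known exactly. Their poses are not given: they have to be found in the camera images.
- amber_top (a point): Centre of the blue cap's top face when unpressed, 172 mm above the bench, z up; stays with the bottle. The amber bottle (74 mm across) is clamped in a grey holder (104 mm square) fixed to the bench. The cap is an upright fluted cylinder, 44 mm across, 34 mm high: grip it from above across any diameter, no deeper than 32 mm below its top. Beneath, 48 mm below its top, a white 70 mm disc has the marks.
- amber_cap (a joint): How far the blue cap is pressed down: 0 (up) to 0.006 m; it springs back when freed. 3 N starts it; the force rises with depth. Unpressed, it spins freely both ways and turns nothing. From 0.0025 m its teeth begin to catch the ring inside; at 0.004 to 0.006 m (8 to 16 N) they hold well at any angle, so the ring turns with it.
- amber_ring (a joint): Turn of the amber bottle's threaded ring, which carries the black pointer seen below the blue cap: 0 rad on the red mark, growing anticlockwise seen from above, up to a stop at 1.22 rad (70 degrees) on the green mark. It starts between 0 and 0.2 and stays where it is left. Turning needs about 0.04 N m.
- clear_ring (a joint): The same ring on the bystander: a clear glass bottle of the same size and make with a white cap, in the same holder, at least 160 mm from the amber one to its left or right. It starts between 0 and 0.2 rad and must stay closed.

How it is judged (in metres and radians):
At the end, for the whole second after the job is handed in: The amber bottle's ring is turned to at least 1.0 rad, its pointer within about 12 degrees of the green mark, and the cap is let go; the clear bottle's ring is still below 0.35 rad (value of joint amber_ring above 1 rad and value of joint clear_ring below 0.35 rad and value of joint amber_cap below 0.0015 m); the robot touches nothing.
It fails at once if the clear bottle is opened (value of joint clear_ring above 0.35 rad).
It also fails if it takes over 32 s, if anything falls off the work surface, if the arm or the gripper's body presses on something with over 40 N, if the wrist force passes 120 N, or if a joint passes its speed limit or range.

ROBOT

A 6-joint arm with a two-finger parallel gripper is mounted at the origin on the work surface. World frame = base frame: x ahead of the robot, y to its left, z up, the work surface at z = 0. Lengths are in mm, angles in rad, forces in N, time in s.
With the tool pointing down it reaches from about 275 to 750 mm from the base axis. Payload 10.2 kg.
Tool frame: the origin (TCP) lies midway between the tips of the shut fingers; the grasp point (between the pads) lies 19 mm behind it; z points along the fingers, y is the direction in which the jaws open and shut (so a half turn about z gives the same grasp; the last joint's range is limited). The gripper opens to 85 mm and grips with 20 to 120 N. Pads are 22 mm wide; open, the fingers measure 114 mm over their backs; the gripper's body (76 mm by 85 mm) begins 54 mm behind the grasp point. The pads swing forward as they close: fully open they stand 13 mm farther back than shut.
Start: joints at [0.941, 0.313, 1.498, -0, 1.331, -0.223], TCP at [207.741, 482.156, 231.294] pointing down, gripper open.
Joint ranges: [-2.94, 2.94], [-0.97, 2.17], [0.19, 2.56], [-1.23, 4.37], [0.02, 3.11], [-2.88, 2.88]. Speed limits (rad/s): [2.39, 2.39, 3.01, 3.14, 3.14, 3.14].

INTERFACE

Orientations are given as a unit quaternion [w, x, y, z].
In Python, from rig import sense, optics, ctrl gives the robot as it stands.
- The arm moves only by the tool play_rows, never from a script. Its argument "plan" is a list of rows, each a list of 7 numbers: the shift along the world's x, y, z in mm, then the turn, a rotation vector about the world's x, y, z in rad, then the opening, from -1 (shut) to 1 (fully open), so that 0 is half open. A call has 1 to 5 rows; each row shifts and turns the pose as measured when the row begins; what a row does not reach is not made up. A row lasts 1/12 s, in which the tool goes at most 41.7 mm and 7.16 degrees, less where a joint would pass 70% of its speed; a pose out of reach is approached as far as the arm can. A call is refused whole if a number of a shift passes 41.7 or a number of a turn 0.125, either way. A call with a gripper value outside its range is refused whole. The fingers move at their own pace and stop on an object; "grip_force" is the grip in N (left out, the last holds). Time passes only in rows, so rows that do not move let the fingers close. It gives the time, the measured TCP pose, the force and the opening at its end, in the units of the state.
- sense(): the state, without advancing time (a new reading comes with each control period).
- optics.capture(name): name is "side" or "top"; returns a dict with "img" (480x640x3 uint8, blue, green, red), "fx", "fy", "cx", "cy" (pixels), "dist" ([k1, k2, p1, p2, k3] as OpenCV has them; the pictures are not rectified), "world_to_cam" (4x4, takes a point from world to camera coordinates). Camera axes: x right, y up, looking along -z (the intrinsics and any distortion apply to the point x, -y, -z); pixel columns grow to the right and rows downward; lengths in mm; the calibration is good to about 2 mm. A picture is of the moment at which its call begins. There is no depth.
- ctrl.finish_job(): hands the job in, once; it reports no verdict.
The state is a dict: "time_s": time; "joints": joint angles; "dq": joint speeds; "tau": joint torques, N m; "eef_pos": TCP position; "ee_rot": TCP orientation; "force": force on the tool from outside, world axes, zero at the start; "wrist_torque": the same for the moment, N m; "grip_width": opening from 0.0 (shut) to 1.0 (fully open).
Only numpy, scipy, OpenCV 4.12 (cv2) and the standard library are available. Lean on these libraries where they do the work, as an engineer would, in place of code of your own. Each camera call takes 0.05 s, during which the arm holds its last target. There are 200 camera calls.

## Working session

There is one attempt and no reset: what is moved stays moved. The work goes in short steps, Python scripts to look and compute and a tool call to move; the robot and the scene stay as the last step left them, time stands still between calls to the robot, and variables do not carry over. Pictures are saved under pics/ and viewed, about 8 in all and at most 12, crops included, and the job is handed in when it is done.

Besides the shell and the picture viewer there is one more tool, called after "Emit:" as name([rows], argument=value, ...), one row to a line, values as JSON. play_rows: Moves the arm, as the interface text tells. Its arguments: {"type":"object","properties":{"plan":{"type":"array"},"grip_force":{"type":"number"}},"required":["plan"]}

```bash
mkdir -p pics; cat > h.py <<'E'
from rig import sense, optics, ctrl
import numpy as np, cv2
def cap(n):
    c=optics.capture(n); K=np.array([[c['fx'],0,c['cx']],[0,c['fy'],c['cy']],[0,0,1.]])
    return c['img'],K,np.array(c['dist'],float),np.array(c['world_to_cam'],float)
F=np.diag([1.,-1,-1])
def proj(P,K,d,T):
    R=F@T[:3,:3]; t=F@T[:3,3]
    return cv2.projectPoints(np.atleast_2d(np.array(P,float)),cv2.Rodrigues(R)[0],t,K,d)[0][:,0]
def back(uv,z,K,d,T):
    R=F@T[:3,:3]; t=F@T[:3,3]
    n=cv2.undistortPoints(np.array([[uv]],float),K,d)[0,0]
    o=-R.T@t; r=R.T@np.array([n[0],n[1],1]); return o+r*(z-o[2])/r[2]
E
python3 - <<'E'
from h import *
for n in('top','side'):
    im,K,d,T=cap(n); cv2.imwrite(f'pics/{n}0.png',im)
    m=cv2.inRange(cv2.cvtColor(im,cv2.COLOR_BGR2HSV),(95,110,50),(130,255,255))
    k,l,s,c=cv2.connectedComponentsWithStats(m)
    print(n,-F@T[:3,:3].T@T[:3,3] if 0 else -T[:3,:3].T@T[:3,3])
    for i in range(1,k):
        if s[i,4]>60: print(s[i],c[i],back(c[i],172,K,d,T))
print(sense())
E
```

```text
top [405.94042485 -10.03801954 984.37592245]
[538 238  21   5  77] [548.44155844 239.62337662] [ 516.81514785 -342.45080472  172.        ]
[192 267  30  29 242] [207.90495868 281.72727273] [463.41561126 176.743287   172.        ]
[197 272  18  19 257] [205.3307393  280.80544747] [464.9059626  180.70652598 172.        ]
side [ 415.40038079 -479.41268138  655.30202061]
[248 169  18  11 142] [256.47887324 174.23239437] [463.71140602 181.5897222  172.        ]
[244 172  26  26 188] [257.44680851 183.5106383 ] [461.95828379 157.15556641 172.        ]
{'time_s': 0.1, 'joints': array([ 9.40608992e-01,  3.13374998e-01,  1.49832401e+00,  7.61554288e-06,
        1.33100053e+00, -2.23402089e-01]), 'dq': array([-0.00025089, -0.0035104 ,  0.00028365,  0.00026633, -0.00021727,
       -0.00035526]), 'tau': array([ 1.60742104e-03, -4.12902868e+01, -2.60147023e+01, -2.82511064e-04,
        2.98600367e-03,  4.46526246e-05]), 'eef_pos': array([207.60078829, 481.97521008, 230.8160183 ]), 'ee_rot': array([-2.32465527e-04,  2.01994035e-01,  9.79386596e-01, -5.02263128e-04]), 'force': array([-0.5906813 , -0.01004316, -0.01139475]), 'wrist_torque': array([-0.01449335,  0.00643707, -0.01997258]), 'grip_width': 0.9988795617829582}
```

View pics/top0.png

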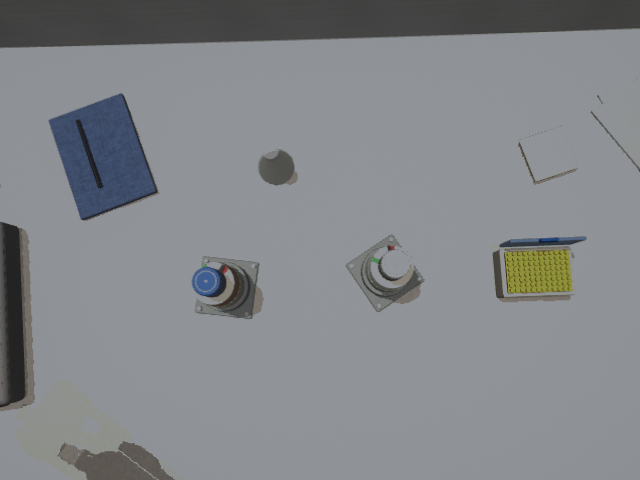

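View pics/side0.png

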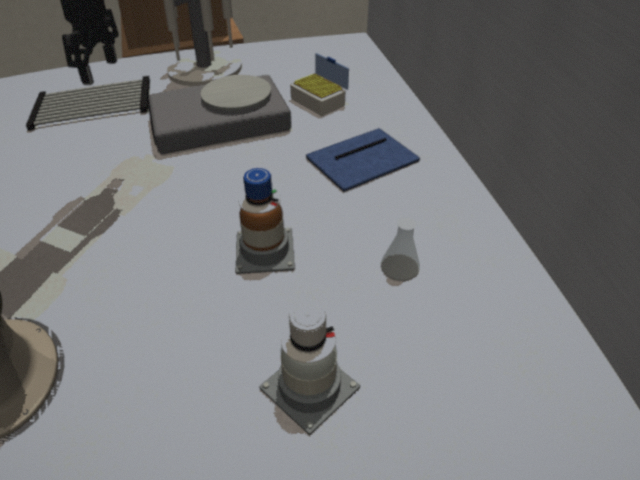

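The top view shows the amber bottle's blue cap at (207,281) and the white cap at (396,265). The side view has the blue cap at (257,178) and the white cap at (308,318). Both views put the blue top near (464,181). I'll overlay the modelled circles to check this.

```bash
cat >> h.py <<'E'
def ring(c,z,r): a=np.linspace(0,2*np.pi,72); return np.c_[c[0]+r*np.cos(a),c[1]+r*np.sin(a),0*a+z]
def over(n,c,w,f,z0=172,discs=True):
    im,K,d,T=cap(n); p=proj([[c[0],c[1],150]],K,d,T)[0].astype(int)-w
    cr=cv2.resize(im[p[1]:p[1]+2*w,p[0]:p[0]+2*w],None,fx=f,fy=f,interpolation=cv2.INTER_CUBIC)
    cr=cv2.convertScaleAbs(cr,alpha=1.4); raw=cr.copy()
    for z,r,col in((z0,22,(0,255,255)),(z0-34,22,(255,255,0)),(z0-48,35,(255,0,255))):
        q=((proj(ring(c,z,r),K,d,T)-p+.5)*f-.5).astype(int)
        cv2.polylines(cr,[q],True,col,1)
    return np.hstack([raw,cr])
E
python3 - <<'E'
from h import *
cv2.imwrite('pics/o1.png',np.vstack([cv2.resize(over(n,(464,181),35,4),(560,280)) for n in('top','side')]))
E
```

```text
(no output)
```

View pics/o1.png

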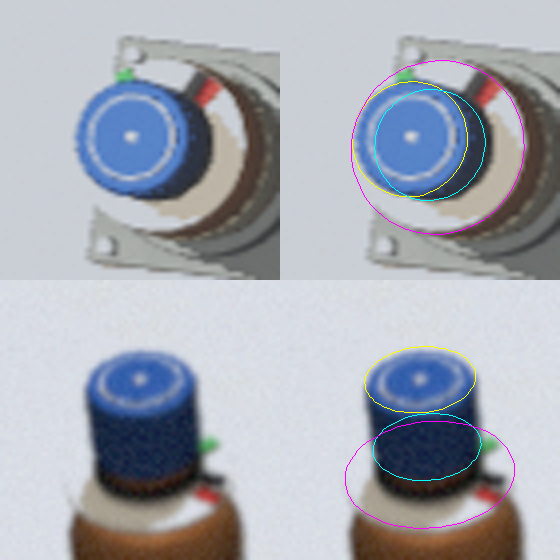

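The cap's top circle matches in both views to about 1 mm, at (464, 181). I'm moving above it now.

Emit:
play_rows([
  [25, -30, 0, 0, 0, 0, 1],
  [25, -30, 0, 0, 0, 0, 1],
  [25, -30, 0, 0, 0, 0, 1],
  [25, -30, 0, 0, 0, 0, 1],
  [25, -30, 0, 0, 0, 0, 1],
], grip_force=60)

```text
time_s: 0.62
eef_pos: [331.3, 330.1, 229.8]
ee_rot: [-0.001, 0.196, 0.981, -0.0]
force: [0.7, 0.4, -0.5]
grip_width: 1.002
```

Emit:
play_rows([
  [25, -30, 0, 0, 0, 0, 1],
  [25, -30, 0, 0, 0, 0, 1],
  [25, -30, 0, 0, 0, 0, 1],
  [25, -30, 0, 0, 0, 0, 1],
  [0, 0, 0, 0, 0, 0, 1],
])

```text
time_s: 1.03
eef_pos: [437.7, 198.6, 229.7]
ee_rot: [-0.001, 0.198, 0.98, -0.001]
force: [-0.1, 0.7, -0.3]
grip_width: 1.003
```

Emit:
play_rows([
  [26, -17.5, 0, 0, 0, 0, 1],
  [0, 0, 0, 0, 0, 0, 1],
  [0, 0, 0, 0, 0, 0, 1],
])

```text
time_s: 1.28
eef_pos: [465.4, 178.2, 229.2]
ee_rot: [-0.001, 0.201, 0.98, -0.001]
force: [-0.3, 0.4, -0.2]
grip_width: 1.002
```

Emit:
play_rows([
  [-1.4, 2.8, -15, 0, 0, 0, 1],
  [0, 0, -15, 0, 0, 0, 1],
  [0, 0, 0, 0, 0, 0, 1],
])

```text
time_s: 1.53
eef_pos: [463.3, 182.0, 198.5]
ee_rot: [-0.001, 0.2, 0.98, -0.001]
force: [-1.2, -0.6, -0.8]
grip_width: 1.001
```

```bash
python3 - <<'E'
from h import *
s=sense(); print(s['eef_pos'],s['joints'])
cv2.imwrite('pics/o2.png',np.vstack([cv2.resize(over(n,(464,181),50,4),(560,280)) for n in('top','side')]))
E
```

```text
[463.33615211 182.04081123 198.52786307] [ 1.38913375e-01  2.83058559e-01  1.62657232e+00 -7.03795601e-04
  1.23367991e+00 -1.02791338e+00]
```

View pics/o2.png

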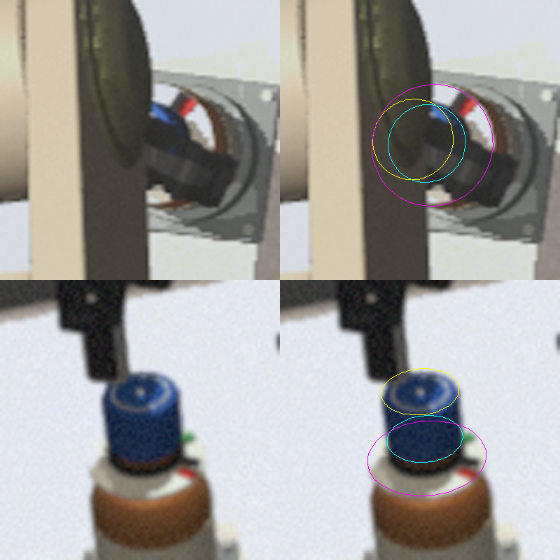

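The side crop shows the near finger beside the blue cap, offset about 20 mm to the left. That fits the jaw direction, so the gripper is centred. Descending to grip.

Emit:
play_rows([
  [0.7, -1, -25, 0, 0, 0, 1],
  [0, 0, -24, 0, 0, 0, 1],
  [0, 0, -8, 0, 0, 0, 1],
  [0, 0, 0, 0, 0, 0, 1],
])

```text
time_s: 1.97
eef_pos: [466.3, 182.9, 147.0]
ee_rot: [0.005, 0.199, 0.98, 0.001]
force: [-0.5, 0.8, -0.2]
grip_width: 1.001
```

Emit:
play_rows([
  [0, 0, 0, 0, 0, 0, -1],
  [0, 0, 0, 0, 0, 0, -1],
  [0, 0, 0, 0, 0, 0, -1],
  [0, 0, 0, 0, 0, 0, -1],
  [0, 0, 0, 0, 0, 0, -1],
])

```text
time_s: 2.38
eef_pos: [466.3, 180.6, 151.7]
ee_rot: [0.006, 0.198, 0.98, -0.002]
force: [0.3, 7.6, 2.8]
grip_width: 0.49
```

Emit:
play_rows([
  [0, 0, 0, 0, 0, 0, -1],
  [0, 0, 0, 0, 0, 0, -1],
  [0, 0, 0, 0, 0, 0, -1],
  [0, 0, 0, 0, 0, 0, -1],
  [0, 0, 0, 0, 0, 0, -1],
])

```text
time_s: 2.8
eef_pos: [466.3, 180.7, 152.4]
ee_rot: [0.006, 0.199, 0.98, -0.001]
force: [-1.8, -2.1, -3.0]
grip_width: 0.492
```

The tool has drifted up to z≈152, so the grip is too shallow. I'll open, lower it and grip again.

Emit:
play_rows([
  [0, 0, 0, 0, 0, 0, 1],
  [0, 0, 0, 0, 0, 0, 1],
  [0, 0, 0, 0, 0, 0, 1],
  [0, 0, 0, 0, 0, 0, 1],
])

```text
time_s: 3.13
eef_pos: [467.2, 180.9, 153.5]
ee_rot: [0.007, 0.198, 0.98, -0.001]
force: [-0.5, 0.4, 0.5]
grip_width: 0.995
```

Emit:
play_rows([
  [-2, 0, -10, 0, 0, 0, 1],
  [0, 0, 0, 0, 0, 0, 1],
  [0, 0, 0, 0, 0, 0, 1],
  [0, 0, 0, 0, 0, 0, 1],
])

```text
time_s: 3.47
eef_pos: [466.0, 181.2, 144.6]
ee_rot: [0.009, 0.198, 0.98, -0.001]
force: [0.5, -1.4, 0.5]
grip_width: 1.003
```

Emit:
play_rows([
  [-2, 0, -6, 0, 0, 0, 1],
  [0, 0, 0, 0, 0, 0, 1],
  [0, 0, 0, 0, 0, 0, 1],
])

```text
time_s: 3.72
eef_pos: [464.4, 181.3, 138.9]
ee_rot: [0.009, 0.198, 0.98, -0.0]
force: [0.5, -0.3, 0.4]
grip_width: 1.001
```

Emit:
play_rows([
  [0, 0, 0, 0, 0, 0, -1],
  [0, 0, 0, 0, 0, 0, -1],
  [0, 0, 0, 0, 0, 0, -1],
  [0, 0, 0, 0, 0, 0, -1],
  [0, 0, 0, 0, 0, 0, -1],
])

```text
time_s: 4.13
eef_pos: [464.4, 181.1, 139.4]
ee_rot: [0.009, 0.198, 0.98, -0.001]
force: [-1.3, 0.4, 2.5]
grip_width: 0.5
```

Emit:
play_rows([
  [0, 0, 0, 0, 0, 0, -1],
  [0, 0, 0, 0, 0, 0, -1],
])

```text
time_s: 4.3
eef_pos: [464.4, 181.1, 139.5]
ee_rot: [0.009, 0.198, 0.98, -0.0]
force: [-0.1, -0.5, -0.1]
grip_width: 0.5
```

Emit:
play_rows([
  [0, 0, -4, 0, 0, 0, -1],
  [0, 0, 0, 0, 0, 0, -1],
  [0, 0, 0, 0, 0, 0, -1],
])

```text
time_s: 4.55
eef_pos: [464.4, 181.1, 136.1]
ee_rot: [0.01, 0.198, 0.98, -0.0]
force: [-2.7, -0.1, 7.6]
grip_width: 0.501
```

Emit:
play_rows([
  [0, 0, -2.5, 0, 0, 0, -1],
  [0, 0, 0, 0, 0, 0, -1],
  [0, 0, 0, 0, 0, 0, -1],
])

```text
time_s: 4.8
eef_pos: [464.5, 181.1, 135.2]
ee_rot: [0.01, 0.198, 0.98, -0.001]
force: [-5.1, -0.6, 9.8]
grip_width: 0.501
```

Depth is about 4.3 mm at 10 N. Turning anticlockwise while pressing lightly.

Emit:
play_rows([
  [0, 0, -1.5, 0, 0, 0, -1],
  [0, 0, -0.5, 0, 0, 0.1, -1],
  [0, 0, -0.5, 0, 0, 0.1, -1],
  [0, 0, -0.5, 0, 0, 0.1, -1],
])

```text
time_s: 5.13
eef_pos: [464.5, 181.0, 134.9]
ee_rot: [0.011, 0.044, 0.999, 0.001]
force: [-4.5, -1.6, 9.7]
grip_width: 0.501
```

Emit:
play_rows([
  [0, 0, -1.2, 0, 0, 0.1, -1],
  [0, 0, -1, 0, 0, 0.1, -1],
  [0, 0, -1, 0, 0, 0.1, -1],
])

```text
time_s: 5.38
eef_pos: [464.5, 181.0, 134.0]
ee_rot: [0.012, -0.113, 0.994, 0.003]
force: [-5.3, -2.6, 13.4]
grip_width: 0.501
```

```bash
python3 - <<'E'
from h import *
s=sense(); print(s['eef_pos'],s['joints'],s['force'],s['wrist_torque'])
cv2.imwrite('pics/o3.png',np.vstack([cv2.resize(over(n,(464,181),40,4),(600,300)) for n in('top','side')]))
E
```

```text
[464.49766285 181.01951923 134.01916204] [ 0.13375314  0.34538852  1.72611945  0.00524642  1.0469299  -1.66634811] [-5.31349282 -2.60531835 13.35675386] [-0.26143898  1.03858197 -0.08473454]
```

View pics/o3.png

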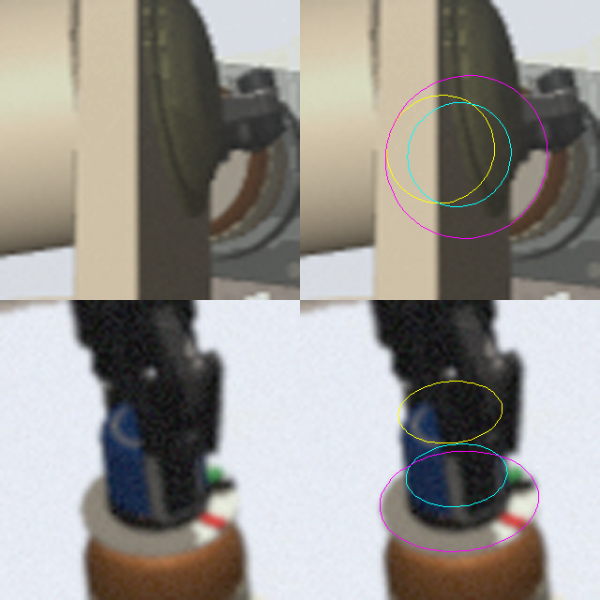

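The side view shows the red mark at (212,520), the green mark at (213,473), and the pointer between them, so the ring is turning. Carrying on.

Emit:
play_rows([
  [0, 0, -0.6, 0, 0, 0.1, -1],
  [0, 0, -0.6, 0, 0, 0.1, -1],
  [0, 0, -0.6, 0, 0, 0.1, -1],
  [0, 0, -0.6, 0, 0, 0.08, -1],
])

```text
time_s: 5.82
eef_pos: [464.5, 181.0, 134.8]
ee_rot: [0.012, -0.305, 0.952, 0.004]
force: [-3.7, -1.5, 11.6]
grip_width: 0.5
```

```bash
python3 - <<'E'
from h import *
s=sense(); print(s['joints'],s['force'],s['wrist_torque'])
cv2.imwrite('pics/o4.png',over('side',(464,181),30,6))
E
```

```text
[ 0.1292762   0.34417415  1.72560374  0.01481577  1.05042766 -2.06895569] [-3.70902938 -1.534477   11.63855771] [-0.22086418  0.92500074 -0.04160197]
```

View pics/o4.png

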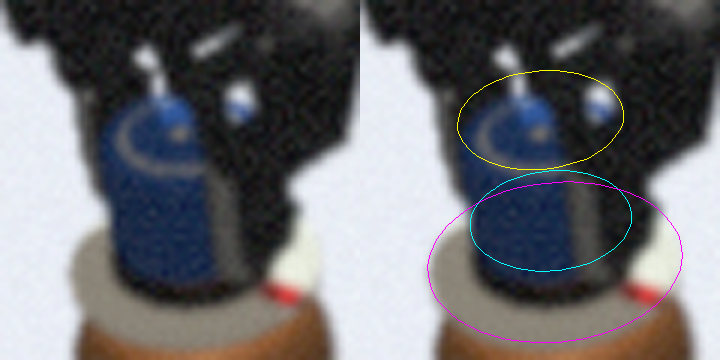

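The pointer is now hidden behind the finger, with about 1.02 rad turned so far. A little more, watching for the stop.

Emit:
play_rows([
  [0, 0, -0.8, 0, 0, 0.06, -1],
  [0, 0, -0.8, 0, 0, 0.06, -1],
  [0, 0, -0.6, 0, 0, 0.04, -1],
])

```text
time_s: 6.12
eef_pos: [464.5, 180.9, 134.6]
ee_rot: [0.012, -0.386, 0.923, 0.005]
force: [-4.3, -0.9, 11.0]
grip_width: 0.5
```

```bash
python3 -c "
from h import *
s=sense(); print(s['joints'],s['force'],s['wrist_torque'])"
```

```text
[ 0.12747746  0.34466086  1.72534322  0.018634    1.05171109 -2.24458034] [-4.32985683 -0.91934972 10.96223761] [-0.21050221  0.93583604 -0.04730557]
```

Emit:
play_rows([
  [0, 0, -0.8, 0, 0, 0.05, -1],
  [0, 0, -0.8, 0, 0, 0.05, -1],
  [0, 0, -0.6, 0, 0, 0, -1],
])

```text
time_s: 6.37
eef_pos: [464.5, 180.9, 134.6]
ee_rot: [0.012, -0.435, 0.9, 0.005]
force: [-5.0, -0.7, 12.4]
grip_width: 0.5
```

```bash
python3 -c "
from h import *
s=sense(); print(s['joints'],s['force'],s['wrist_torque'])"
```

```text
[ 0.12645682  0.34492488  1.72512993  0.02078207  1.0523557  -2.35432324] [-5.01685094 -0.74031499 12.44329091] [-0.22074112  1.00668022  0.0256527 ]
```

Emit:
play_rows([
  [0, 0, 3, 0, 0, 0, -1],
  [0, 0, 2, 0, 0, 0, -1],
  [0, 0, 0, 0, 0, 0, 1],
  [0, 0, 0, 0, 0, 0, 1],
  [0, 0, 0, 0, 0, 0, 1],
])

```text
time_s: 6.78
eef_pos: [464.5, 180.9, 138.9]
ee_rot: [0.012, -0.435, 0.9, 0.006]
force: [0.1, -0.4, -0.8]
grip_width: 0.899
```

Emit:
play_rows([
  [0, 0, 0, 0, 0, 0, 1],
  [0, 0, 0, 0, 0, 0, 1],
  [0, 0, 20, 0, 0, 0, 1],
  [0, 0, 35, 0, 0, 0, 1],
  [0, 0, 40, 0, 0, 0, 1],
])

```text
time_s: 7.2
eef_pos: [460.5, 180.3, 228.7]
ee_rot: [0.004, -0.435, 0.901, 0.008]
force: [0.9, -0.0, -0.4]
grip_width: 1.0
```

Emit:
play_rows([
  [-30, 0, 25, 0, 0, 0, 1],
  [-40, 0, 0, 0, 0, 0, 1],
  [-40, 0, 0, 0, 0, 0, 1],
  [-40, 0, 0, 0, 0, 0, 1],
  [0, 0, 0, 0, 0, 0, 1],
])

```text
time_s: 7.62
eef_pos: [307.9, 180.0, 261.4]
ee_rot: [0.011, -0.434, 0.901, 0.006]
force: [0.3, -0.4, 0.4]
grip_width: 0.997
```

```bash
python3 - <<'E'
from h import *
print(sense()['eef_pos'],sense()['force'])
cv2.imwrite('pics/o5.png',np.vstack([cv2.resize(over(n,(464,181),35,4),(600,300)) for n in('top','side')]))
E
```

```text
[307.93913276 179.95051778 261.43606984] [ 0.32961421 -0.4056607   0.44851874]
```

View pics/o5.png

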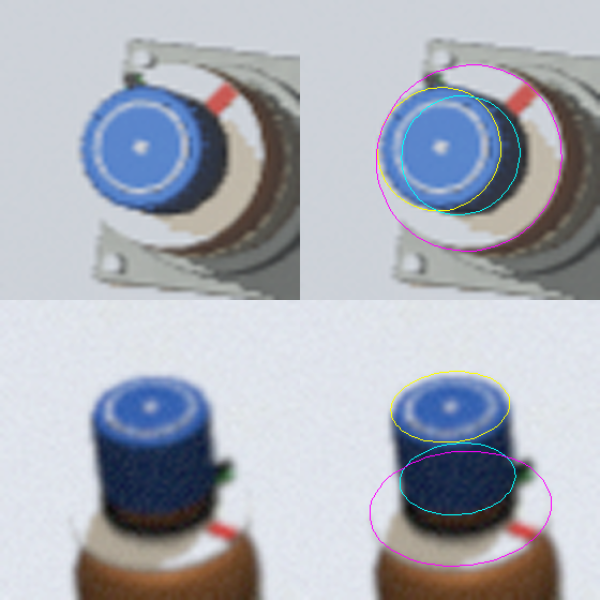

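The pointer covers the green mark in both views, near (133,79) in the top crop and (222,470) in the side crop. The cap is back up. A numeric check of the bearing comes next.

```bash
python3 - <<'E'
from h import *
def bear(im,K,d,T,c,lo,hi,z=125.):
    m=cv2.inRange(cv2.cvtColor(im,cv2.COLOR_BGR2HSV),lo,hi); v,u=np.nonzero(m)
    P=np.array([back((a,b),z,K,d,T)[:2] for a,b in zip(u,v)])-c
    r=np.hypot(*P.T); k=(r>25)&(r<41); a=np.arctan2(P[:,1],P[:,0]); k&=(a>-1)&(a<1.6)
    return k.sum(), np.round(np.degrees(np.median(a[k])),1) if k.any() else None, np.round(np.median(r[k]),1) if k.any() else None
c=np.array((464,181.)); out=[]
for n in('side','top'):
    im,K,d,T=cap(n); old=cv2.imread(f'pics/{n}0.png')
    for s,i in(('old',old),('new',im)):
        print(n,s,'green',bear(i,K,d,T,c,(45,80,40),(85,255,255)),'red',bear(i,K,d,T,c,(0,100,100),(10,255,255)),'black',bear(i,K,d,T,c,(0,0,0),(180,255,65)))
        p=proj([[475,195,125]],K,d,T)[0].astype(int) if n=='top' else proj([[480,181,130]],K,d,T)[0].astype(int)
        out.append(cv2.resize(i[p[1]-16:p[1]+16,p[0]-16:p[0]+16],(290,290),interpolation=cv2.INTER_NEAREST))
w=proj([[490,-80,125]],K,d,T)
cv2.imwrite('pics/o6.png',np.vstack([np.hstack(out[:2]),np.hstack(out[2:])]))
E
```

```text
side old green (np.int64(8), np.float64(26.1), np.float64(28.4)) red (np.int64(11), np.float64(-46.3), np.float64(29.6)) black (np.int64(89), np.float64(63.5), np.float64(30.9))
side new green (np.int64(5), np.float64(27.0), np.float64(29.0)) red (np.int64(13), np.float64(-45.8), np.float64(29.6)) black (np.int64(93), np.float64(62.2), np.float64(31.1))
top old green (np.int64(7), np.float64(24.9), np.float64(32.1)) red (np.int64(18), np.float64(-43.8), np.float64(30.5)) black (np.int64(26), np.float64(-40.5), np.float64(36.8))
top new green (np.int64(0), None, None) red (np.int64(22), np.float64(-42.6), np.float64(29.9)) black (np.int64(17), np.float64(-50.3), np.float64(37.8))
```

View pics/o6.png

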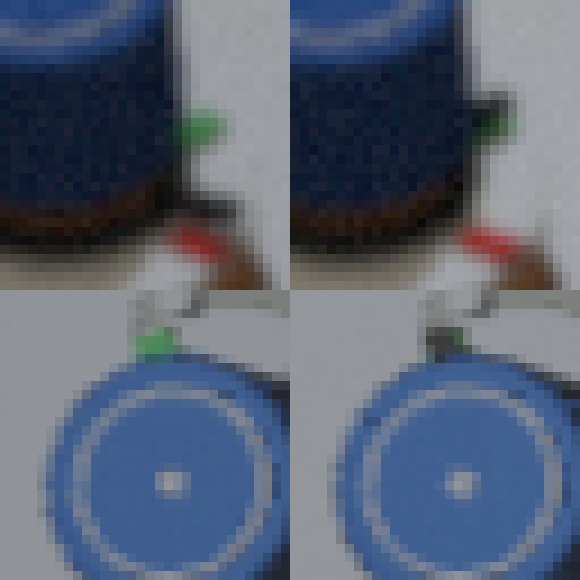

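In the close-up, the pointer sits on the green mark in both views. A sliver of green shows on its clockwise side, so it has reached the stop. The clear bottle was never approached, so I'm handing in.

```bash
python3 -c "
from h import *
print(ctrl.finish_job())"
```

```text
the job is handed in; nothing more can be done
None
```

I opened the amber bottle and handed the job in at about 8 s of the 32 s allowed. No verdict is reported, so the result rests on my own last checks.

**What I did:** I located the blue cap at about (464, 181) mm; the top and side views agreed to about 1 mm. I gripped it at 60 N and pressed it roughly 4–5 mm down at 10–13 N. I turned the wrist about 1.30 rad anticlockwise while pressing, then eased up, opened the gripper and moved away. The first grip was about 12 mm too high, so I opened, lowered the tool and gripped again before pressing.

**Last checks:**
- **Pointer:** it lies on the green mark in both views. A sliver of green shows on its clockwise side, so it looks to be at the stop.
- **Cap:** it is back up, matching the outline of the unpressed cap.
- **Tool:** it is clear at (308, 180, 261) mm with forces under 1 N.
- **Clear bottle:** the arm never went near it, but I did not measure its pointer again at the end.

**What disagreed or failed:**
- I felt no clear torque rise at the stop.
- My automatic black-pointer bearing picked up the wrong dark pixels, so the final pointer check was by eye from the close-up.
- The white disc's outline was about 5 mm off in the side view. I took this to be calibration or shading.

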